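# Shut the keeper bar on the loaded filter tray

### The arm

A 6-joint arm with a two-finger parallel gripper is mounted at the origin on the work surface. World frame = base frame: x ahead of the robot, y to its left, z up, the work surface at z = 0. Lengths are in mm, angles in rad, forces in N, time in s.
With the tool pointing down it reaches from about 325 to 875 mm from the base axis. Payload 4.4 kg.
Tool frame: the origin (TCP) lies on the centre line of the jaws, within the pads' length; the fingertips stand ahead of it and the grasp point (between the pads) lies 6 mm ahead of it (ctrl.tcp_to_tips is the z of the fingertips in the tool frame, in mm); z points along the fingers, y is the direction in which the jaws open and shut (so a half turn about z gives the same grasp; the last joint's range is limited). The gripper opens to 85 mm and grips with 20 to 120 N. Pads are 22 mm wide; open, the fingers measure 114 mm over their backs; the gripper's body (76 mm by 85 mm) begins 54 mm behind the grasp point. The pads swing forward as they close: fully open they stand 13 mm farther back than shut.
Start: joints at [0.997, 0.207, 1.542, -0, 1.393, -0.15], TCP at [236.465, 524.129, 256.282] pointing down, gripper open.
Joint ranges: [-2.73, 2.73], [-0.86, 2.22], [0.23, 2.46], [-1.11, 4.25], [0.08, 2.63], [-2.82, 2.82]. Speed limits (rad/s): [2.79, 2.79, 3.14, 3.14, 3.14, 3.14].

### API

Orientations are given as a 3x3 rotation matrix whose columns are the frame's x, y, z axes.
In Python, from plant import ctrl, sensors, optics gives the robot as it stands. Calls block until the motion is done:
- ctrl.move_ptp(position, orientation): joint-space move of the TCP to a pose.
- ctrl.move_l(position, rot=None, vel=150, threshold=None): straight line of the TCP; rot=None keeps the orientation; vel is the mean speed in mm/s. With threshold (N) it stops when the force on the tool has changed by that much, and returns True; else False.
- ctrl.set_joints(angles): joint-space move.
- ctrl.gripper_to(opening, force=None): finger opening in mm; force is the grip in N (None keeps the last); returns when the fingers have stopped.
- ctrl.hold(seconds).
- ctrl.solve_ik(position, orientation): joint angles nearest the present ones, or None.
- sensors.read_state(): the state.
- optics.grab_frame(name): name is "side" or "top" or "wrist"; returns (picture, depth): 384x512x3 uint8, red, green, blue; 384x512 float32, mm along the optical axis (not along the pixel's ray), 0 where there is no reading.
- optics.camera_params(name): a dict with "mtx" (3x3 intrinsics, pixels), "R" (3x3) and "t" (3): a world point X has camera coordinates R X + t; the wrist camera has in their place "T_tool_cam" (4x4, takes a point from camera to tool coordinates, whose origin is the TCP and whose axes are the flange's). Camera axes: x right, y down, z forward; pixel columns grow to the right and rows downward; lengths in mm; the calibration is good to about 2 mm. A picture is of the moment at which its call begins: read the wrist's pose just before it. camera_params takes no time and is no camera call.
A pose or a line that the arm cannot do raises ctrl.MotionError and nothing moves.
- ctrl.finish_job(): hands the job in, once; it reports no verdict.
The state is a dict: "t": time; "q": joint angles; "qvel": joint speeds; "tau": joint torques, N m; "eef_pos": TCP position; "eef_rot": TCP orientation; "force": force on the tool from outside, world axes, zero at the start; "wrist_torque": the same for the moment, N m; "grip_width": finger opening in mm.
Only numpy, scipy, OpenCV 4.12 (cv2) and the standard library are available. Lean on these libraries where they do the work, as an engineer would, in place of code of your own. Each camera call takes 0.05 s, during which the arm holds its last target. There are 200 camera calls.

### The job

The blue tray with the oil filters in it is ready to be carried to the shelf: swing its yellow keeper bar shut, straight across the tray's open front with its black end over the white pad at the other front corner, so that the filters cannot slide out. Nothing stops the bar there, so do not push it on into the tray. Leave the empty tray's bar open, just as it is.

Things in the scene. Friction and masses are not known exactly. Their poses are not given: they have to be found in the camera images.
- tray_full_pad (a point): Where the free end of the loaded tray's bar belongs when shut: 36 mm above the middle of a white pad (30 mm square, 8 mm high) at the tray's front right corner as the robot sees it; 44 mm above the counter, 240 mm from the pin. No stop: the bar can be pushed past. It starts 0.5 to 0.92 rad open, towards the robot; from above it shuts anticlockwise, pushed on its outer side.
- keeper_full_pivot (a point): Pin of the loaded tray's bar, on its axis, level with the bar's top edge, 44 mm above the counter, at the tray's front left corner as the robot sees it; the hub is 22 mm across, its top 48 mm up. The blue tray is fixed, 220 mm deep, 260 mm wide, walls 45 mm high; its filters stand 80 mm above the counter, over 80 mm behind the shut bar.
- keeper_full_tip (a point): Free end of the loaded tray's bar, 240 mm from the pin, middle of the top edge, 44 mm above the counter. The bar is straight, level, yellow with a 50 mm black free end, 12 mm thick and 26 mm tall (18 to 44 mm above the counter). Stiff hinge: about 1 N here turns it, and it stays where it is left.
- keeper_empty_tip (a point): Free end of the identical bar on the empty blue tray beside it, which also stands open and must be left alone (240 mm from its own pin, 44 mm above the counter).

How it is judged (in metres and radians):
At the end, for the whole second after the job is handed in: The free end of the loaded tray's keeper bar stays within 20 mm of its shut place over the white pad (short of it or past it), and the free end of the empty tray's bar is within 25 mm of where it started (horizontal distance between keeper_full_tip and tray_full_pad below 0.02 m and not (distance of keeper_empty_tip from where it was at the start of the episode above 0.025 m)); the robot touches nothing.
It fails at once if the empty tray's bar was moved (its free end by more than 25 mm) (distance of keeper_empty_tip from where it was at the start of the episode above 0.025 m).
It also fails if it takes over 29 s, if anything falls off the work surface, if the arm or the gripper's body presses on something with over 40 N, if the wrist force passes 120 N, or if a joint passes its speed limit or range.

## Working session

There is one attempt and no reset: what is moved stays moved. The work goes in short steps, each a Python script; the robot and the scene stay as the last script left them, time stands still between calls to the robot, and variables do not carry over. Pictures are saved under pics/ and viewed, about 8 in all and at most 12, crops included, and the job is handed in when it is done.

```bash
mkdir -p pics; ls; python3 - <<'E'
from plant import ctrl,sensors,optics
import cv2,numpy as np
for n in("top","side"):
    p,d=optics.grab_frame(n); cv2.imwrite(f"pics/{n}0.png",p[...,::-1]); np.savez(f"{n}0.npz",p=p,d=d)
    print(n,optics.camera_params(n))
s=sensors.read_state(); print(s["t"],s["eef_pos"],s["eef_rot"],ctrl.tcp_to_tips,s["grip_width"])
E
```

```text
pics
top {'mtx': array([[476.16248549,   0.        , 252.44746235],
       [  0.        , 476.16248549, 195.58056404],
       [  0.        ,   0.        ,   1.        ]]), 'R': array([[ 0.00578476, -0.99996759,  0.00560046],
       [-0.99088476, -0.00648582, -0.13455605],
       [ 0.13458801, -0.00477104, -0.99089016]]), 't': array([  -9.03891199,  620.32682544, 1145.70231692])}
side {'mtx': array([[383.3924899 ,   0.        , 247.18982578],
       [  0.        , 383.3924899 , 191.0257922 ],
       [  0.        ,   0.        ,   1.        ]]), 'R': array([[ 0.9138906 , -0.40578219, -0.01203258],
       [-0.27007267, -0.5855861 , -0.76429685],
       [ 0.30309194,  0.70173337, -0.64475232]]), 't': array([-563.14304085,  243.27171658,  704.81828173])}
0.1 [236.11903144 523.59030005 255.21635587] [[-9.11539457e-01  4.11211027e-01 -1.14417672e-03]
 [ 4.11212492e-01  9.11537834e-01 -1.75031509e-03]
 [ 3.23211499e-04 -2.06598103e-03 -9.99997814e-01]] 25.0 85.65261270869723
```

View pics/top0.png

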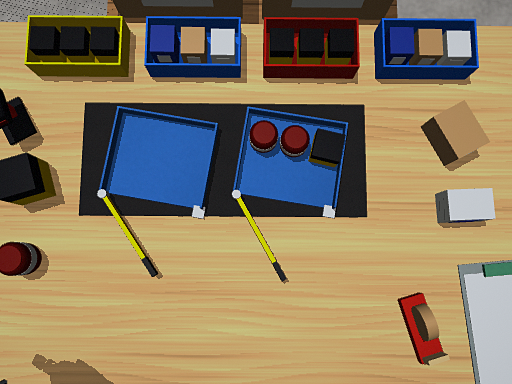

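View pics/side0.png

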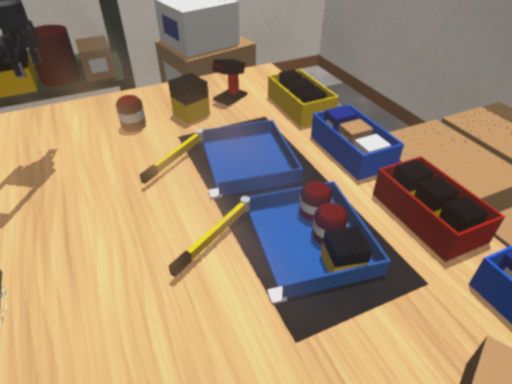

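The top view shows the loaded tray on the right: pin at about (236,194), black tip at about (283,280), white pad at about (329,211). The empty tray is on the left: pin at about (101,193), tip at about (154,273). The side view agrees. Next I'll measure these.

```bash
cat > h.py <<'E'
import numpy as np,cv2
from plant import ctrl,sensors,optics
def ray(n,uv,z):
    c=optics.camera_params(n);R,t=c["R"],c["t"]
    d=R.T@np.linalg.inv(c["mtx"])@np.array([uv[0],uv[1],1.]);o=-R.T@t
    return o+d*(z-o[2])/d[2]
def comp(m,near,r):
    k,l,st,ce=cv2.connectedComponentsWithStats(m.astype(np.uint8))
    b=[(st[i,4],ce[i],st[i],i) for i in range(1,k) if np.hypot(*(ce[i]-near))<r]
    b=max(b,key=lambda x:x[0]);return b[1],b[2],l==b[3]
def bars(p,n,pts):
    h=cv2.cvtColor(p,cv2.COLOR_RGB2HSV).astype(int)
    yel=(abs(h[...,0]-28)<8)&(h[...,1]>180)&(h[...,2]>110)
    wh=(h[...,1]<50)&(h[...,2]>170); bl=h[...,2]<60
    out={}
    for k,(nr,mask) in pts.items():
        ce,st,m=comp({'y':yel,'w':wh,'b':bl}[mask],np.array(nr),14)
        out[k]=(ce,st,m)
    return out
E
python3 - <<'E'
from h import *
T={'pin':((236,194),'w'),'pad':((329,211),'w'),'yel':((257,230),'y'),'blk':((280,272),'b'),
 'epin':((101,193),'w'),'eyel':((125,230),'y'),'eblk':((150,267),'b')}
S={'pin':((245,202),'w'),'pad':((278,295),'w'),'yel':((217,227),'y'),'blk':((181,262),'b'),
 'epin':((200,131),'w'),'eyel':((175,152),'y'),'eblk':((148,173),'b')}
for n,P in(("top",T),("side",S)):
    f=np.load(n+"0.npz");
    for k,v in P.items():
        try:o=bars(f['p'],n,{k:v})[k]
        except Exception as e: print(n,k,'none');continue
        z={'pin':48,'epin':48,'pad':8}.get(k,44)
        print(n,k,o[0].round(1),o[1],ray(n,o[0],z).round(1))
        if k in('blk','eblk'):
            y,x=np.nonzero(o[2]);W=np.array([ray(n,(a,b),44)[:2] for a,b in zip(x,y)])
            pin=ray(n,bars(f['p'],n,{'p':P[k.replace('blk','pin')]})['p'][0],48)[:2]
            print('   far end',np.percentile(np.hypot(*(W-pin).T),[2,50,98]).round(1))
E
```

```text
top pin [236.  193.5] [232 190   9   8  58] [624.5  35.7  48. ]
top pad [328.4 211.3] [323 205  12  13 120] [ 585.7 -199.8    8. ]
top yel [256.  229.9] [237 197  39  66 335] [534.7 -14.5  44. ]
top blk [278.8 270.7] [272 260  14  22 107] [435.8 -70.5  44. ]
   far end [192.7 216.6 240.1]
top epin [101.4 193.1] [ 97 189   9   9  58] [623.4 369.2  48. ]
top eyel [123.4 227.2] [103 196  42  63 348] [539.3 312.3  44. ]
top eblk none
side pin [244.8 198.9] [241 197   9   5  39] [625.5  33.1  48. ]
side pad [275.3 293.8] [268 286  15  17 189] [ 585.7 -201.9    8. ]
side yel [223. 220.] [223 220   1   1   1] [555.8  -6.8  44. ]
side blk none
side epin [198.6 130.6] [196 129   7   4  21] [624.2 366.3  48. ]
side eyel none
side eblk none
```

```bash
cat > push.py <<'E'
from h import *
pin=np.array([625.,35.]);pad=np.array([585.7,-200.8])
thS=np.arctan2(pad[1]-pin[1],pad[0]-pin[0])
def pose(th,z,off=17.,r=190.):
    u=np.array([np.cos(th),np.sin(th)]);n=np.array([-u[1],u[0]])
    p=pin+r*u-n*off
    X=np.array([-n[0],-n[1],0]);Z=np.array([0,0,-1.])
    return np.array([*p,z]),np.c_[X,np.cross(Z,X),Z]
E
python3 - <<'E'
from push import *
th0=np.arctan2(-70.5-35,435.8-625); print('open',thS-th0,'tip',pin+240*np.array([np.cos(th0),np.sin(th0)]))
ctrl.gripper_to(0); tt=ctrl.tcp_to_tips; z=22+tt; print('tips',tt)
for th in(th0,thS):
    print(ctrl.solve_ik(*pose(th,z,57)))
ctrl.move_ptp(*pose(th0,200,57))
ctrl.move_l(pose(th0,z,57)[0],vel=120)
s=sensors.read_state();print(s['t'],s['eef_pos'],s['force'])
p,d=optics.grab_frame("side");cv2.imwrite("pics/side1.png",p[...,::-1])
E
```

```text
open 0.8969798506657038 tip [415.38542    -81.88339424]
tips 25.0
[-2.19150632e-01  2.12399566e-01  2.04498340e+00 -4.44089210e-16
  8.84209692e-01 -7.27818431e-01]
[-4.15675788e-01  4.28621081e-01  1.73878769e+00 -4.44089210e-16
  9.74183888e-01 -1.82132344e+00]
4.3417 [432.01810309  -7.87732972  47.6354252 ] [-0.64627145  0.91912446 -0.32321668]
```

View pics/side1.png

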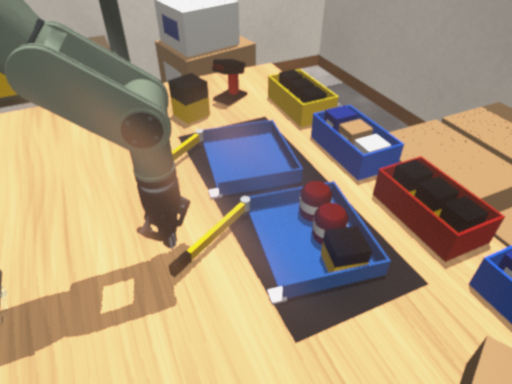

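The closed fingers at about (170,243) stand low on the bar's outer side, and the bar hasn't moved. Next I push along the arc, stop short, back off and measure.

```bash
python3 - <<'E'
from push import *
th0=thS-0.897
ctrl.move_l(pose(th0,47)[0],vel=80)
for th in np.linspace(th0,thS-0.06,9)[1:]:
    ctrl.move_l(*pose(th,47),vel=80)
s=sensors.read_state();print(s['t'],s['eef_pos'],pose(thS-.06,47)[0],s['force'])
ctrl.move_l(pose(thS-.06,47,75)[0],vel=120)
p,d=optics.grab_frame("top");cv2.imwrite("pics/top2.png",p[...,::-1]);np.savez("top2.npz",p=p)
p,d=optics.grab_frame("side");cv2.imwrite("pics/side2.png",p[...,::-1]);np.savez("side2.npz",p=p)
print(sensors.read_state()['t'])
E
```

```text
8.2417 [ 565.49511507 -146.09946813   46.87003379] [ 566.01131926 -146.40930391   47.        ] [-0.43210884 -0.02180381 -0.1997499 ]
8.975
```

View pics/top2.png

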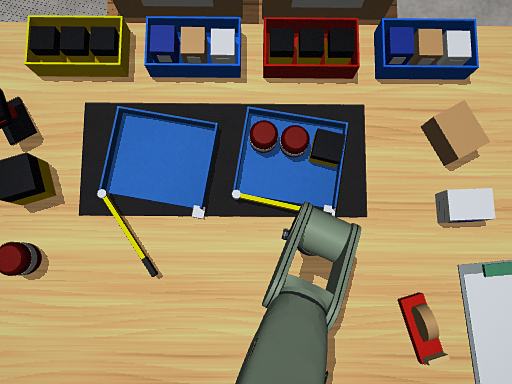

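View pics/side2.png

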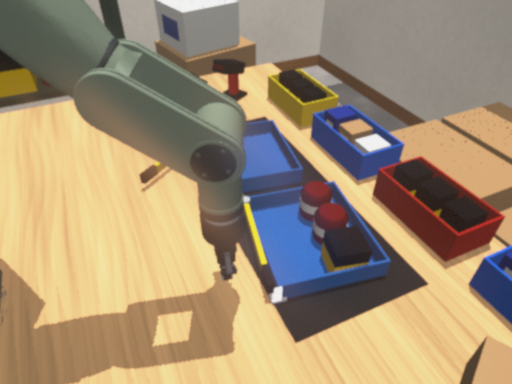

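The bar now lies nearly across the front: yellow runs from (236,194) to (303,209) in the top view, and its black end is near the pad at about (272,285) in the side view. The arm hides the tip from above, so I'll swing it clear and measure the angle.

```bash
python3 - <<'E'
from push import *
p0=sensors.read_state()['eef_pos']
ctrl.move_l([p0[0]-130,p0[1],110],vel=200)
p,d=optics.grab_frame("top");np.savez("top3.npz",p=p)
q,_=optics.grab_frame("side");np.savez("side3.npz",p=q)
print(sensors.read_state()['t'])
h=cv2.cvtColor(p,cv2.COLOR_RGB2HSV).astype(int)
yel=(abs(h[...,0]-28)<8)&(h[...,1]>180)&(h[...,2]>110)
for nm,pn,x0,x1,y0,y1 in(("full",pin,236,345,180,235),("empty",np.array([623.5,368]),95,170,190,290)):
    m=np.zeros_like(yel);m[y0:y1,x0:x1]=yel[y0:y1,x0:x1]
    y,x=np.nonzero(m);W=np.array([ray("top",(a,b),44)[:2] for a,b in zip(x,y)])
    vx,vy,cx,cy=cv2.fitLine(W.astype(np.float32),cv2.DIST_HUBER,0,.01,.01).ravel()
    c=W.mean(0);a=np.arctan2(*(c-pn)[::-1]);print(nm,len(x),'centroid',c,'r',np.hypot(*(W-pn).T).max(),'ang via pin',a,'line',vx,vy)
    print('  short by',thS-a,'tip err',240*(thS-a),'tip',pn+240*np.array([np.cos(a),np.sin(a)]))
    v=np.array([vx,vy]);v*=np.sign(-v[1]);print('  line ang',np.arctan2(v[1],v[0]),'thS',thS)
a=cv2.resize(p[170:240,220:360],None,fx=5,fy=5,interpolation=2)
b=cv2.resize(q[185:310,210:320],None,fx=4,fy=4,interpolation=2)
cv2.imwrite("pics/t3.png",a[...,::-1]);cv2.imwrite("pics/s3.png",b[...,::-1])
E
```

```text
9.9417
full 332 centroid [602.02855818 -64.67956118] r 191.0396993678991 ang via pin -1.797294797267762 line 0.21211657 0.9772444
  short by 0.06134979305823873 tip err 14.723950333977296 tip [ 571.10396529 -198.87008668]
  line ang -1.7845366 thS -1.7359450042095232
empty 348 centroid [539.5098241  312.39047696] r 190.19230766010386 ang via pin -2.556761338277457 line 0.8268193 0.56246763
  short by 0.8208163340679338 tip err 196.9959201763041 tip [423.38674681 235.5059024 ]
  line ang -2.5442255 thS -1.7359450042095232
```

View pics/t3.png

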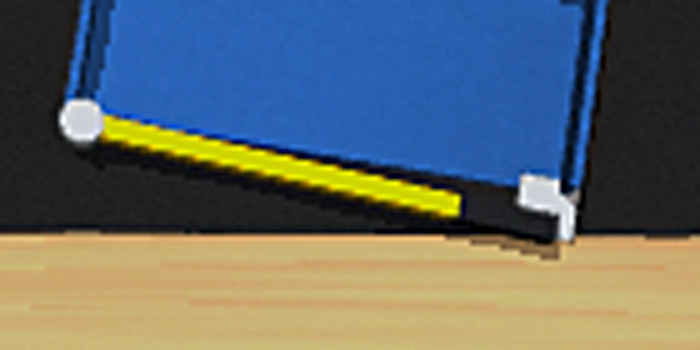

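View pics/s3.png

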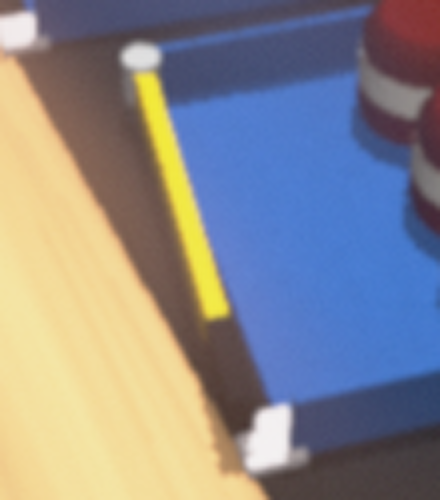

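The crops show the bar just short of the pad, by about 0.05–0.06 rad or 12–15 mm at the tip. That matches the commanded 0.06, and the empty bar's mask centroid is unchanged. Next comes the remaining push.

```bash
python3 - <<'E'
from push import *
ctrl.move_l(*pose(thS-.06,47,75),vel=200)
ctrl.move_l(*pose(thS-.06,47,27),vel=120)
for th in(thS-.06,thS-.03,thS-.005): ctrl.move_l(*pose(th,47),vel=50)
print(sensors.read_state()['force'])
ctrl.move_l(pose(thS-.005,47,75)[0],vel=120)
p0=sensors.read_state()['eef_pos'];ctrl.move_l([p0[0]-130,p0[1],130],vel=200)
p,d=optics.grab_frame("top");q,_=optics.grab_frame("side")
s=sensors.read_state();print(s['t'],s['force'])
h=cv2.cvtColor(p,cv2.COLOR_RGB2HSV).astype(int)
yel=(abs(h[...,0]-28)<8)&(h[...,1]>180)&(h[...,2]>110)
for nm,pn,x0,x1,y0,y1 in(("full",pin,236,345,180,235),("empty",np.array([623.5,368]),95,170,190,290)):
    m=np.zeros_like(yel);m[y0:y1,x0:x1]=yel[y0:y1,x0:x1]
    y,x=np.nonzero(m);W=np.array([ray("top",(a,b),44)[:2] for a,b in zip(x,y)])
    v=cv2.fitLine(W.astype(np.float32),cv2.DIST_HUBER,0,.01,.01).ravel()[:2];v*=-np.sign(v[1])
    c=W.mean(0);a=np.arctan2(*(c-pn)[::-1]);print(nm,len(x),c,'tip short mm',240*(thS-a),240*(thS-np.arctan2(v[1],v[0])))
a=cv2.resize(p[170:240,220:360],None,fx=5,fy=5,interpolation=2)
b=cv2.resize(q[185:310,210:320],None,fx=4,fy=4,interpolation=2)
o=np.zeros((500,700+440,3),np.uint8);o[:350,:700]=a;o[:,700:]=b
cv2.imwrite("pics/f4.png",cv2.resize(o,None,fx=.7,fy=.7)[...,::-1])
E
```

```text
[-0.2124691   0.51478843 -0.59661261]
13.875 [1.83636557 0.1416866  0.55394778]
full 315 [607.01668764 -64.75317594] tip short mm 3.1712672654068363 -0.087952133332454
empty 348 [539.5098241  312.39047696] tip short mm 196.9959201763041 193.98730802902105
```

View pics/f4.png

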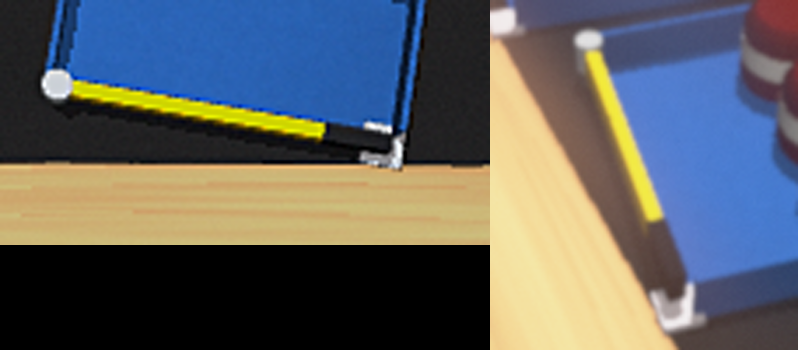

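The black end now lies across the middle of the pad, with white showing on both sides in both views, 0 to 3 mm from shut. The empty bar hasn't moved and the arm is clear, so I'm handing in.

```bash
python3 -c "
from plant import ctrl
ctrl.finish_job()"
```

```text
the job is handed in; nothing more can be done
```

The loaded tray's keeper bar is shut, with its black end over the white pad, and I handed the job in at about 14 s of the 29 s allowed. I pushed its outer side with the closed fingers along the arc about its pin. I stopped 0.06 rad short to measure, finished the swing, and moved the arm clear.

- **Measurement before moving:** the pin-to-pad distance came out at 239 mm (240 given), and the bar stood 0.897 rad open, inside the stated range.
- **Loaded bar:** the last top view put its tip 0 to 3 mm short of shut, depending on whether I used the fitted line or the pin-to-bar direction. The 20 mm limit covers both. White pad shows on both sides of the black end in the top and side views.
- **Empty bar:** its position in the final top view is identical to the view before the final push, and it matches the first picture.
- **Contact:** the wrist force read under 2 N at each reading taken, and the arm stood about 190 mm from the bar at hand-in.

Before the first move, my colour search missed the empty bar's black end in both views and nearly all of both bars in the side view. I used the top view's yellow for both bars, plus the loaded bar's black end. No check failed.

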